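Seat the bead hopper and hold the dispenser slide open

TASK

Fit the loose bead hopper (the clear tub whose foot plate has two ears with holes) onto the dispenser: keep it upright, set it fully home over the two pegs and let go of it. Then pull the dispenser's spring-return slide out by its upright tab until its pointer is level with the line on the marker clip, and finish while still holding it there: do not let go, or it springs back. Leave everything else on the counter where it stands.

Things in the scene. Friction and masses are not known exactly. Their poses are not given: they have to be found in the camera images.
- dispenser: White bead dispenser fixed to the counter: housing 110 (x) x 150 (y) x 60 mm tall. Origin: centre of its underside; z up. Its -x side is the front, roughly facing the robot; the slide comes out there along -x. In front lie a fixed apron 8 mm high (y -35..35, x -205..-55 mm) and a 12 mm high scale rail along x at y = +66 mm.
- seat (a point): Centre of the housing's flat top, 60 mm above the counter: the place for the centre of the hopper's underside. Axes as the dispenser's. Two steel pegs, 10 mm diameter, 20 mm tall, the last 6 mm tapered to 4 mm diameter, stand here at y = +50 and -50 mm, x = 0.
- hopper: Loose hopper, 0.25 to 0.5 kg. Foot plate 76 (x) x 130 (y) x 10 mm, a 15 mm through hole in each ear (y = +50, -50 mm, x = 0); on it an open clear tub 76 x 80 mm, rim at 90 mm; above, a bail handle: grey bar along y, 12 mm thick (x), 14 mm tall, its centre 130 mm above the underside, 70 mm between its posts, 33 mm over the rim. Origin: centre of underside, z up. Fits either way round.
- slide (a joint): How far the spring slide is out, m: 0 = fully in (where the spring keeps it when free), stop at 0.085. Spring force on it about 3.6 N at 0 rising 1.2 N per 10 mm (8 to 12 N at the mark).
- tab (a point): Grip point of the slide's upright black tab: mid-width, 60 mm above the counter; axes as the dispenser's. Tab 14 mm thick (x), 44 mm wide (y), from 30 to 80 mm above the counter; closed, its centre is 75 mm in front of the housing. The slide's flat tongue (top at 33 mm) joins it to the housing. Can be pinched from above, front to back or side to side.
- pointer (a point): Tip of the slide's pointer, a 6 mm wide finger that sticks out sideways (+y) from the foot of the tab, 30 mm above the counter. In x it is level with the tab's centre. Axes as the dispenser's.
- mark (a point): Line on top of the dark steel marker clip that straddles the scale rail, 20 mm above the counter; axes as the dispenser's. The clip is 10 mm long in x and fixed, at another place each time, 40 to 65 mm further out than the closed slide's pointer. The slide is at the mark when pointer and line have the same x in the dispenser's frame.
- tub: the plain tub: same clear tub and bail handle as the hopper but with no foot plate (76 x 80 mm, bar at 120 mm, top 127 mm). Not to be used. Origin: centre of underside
- spool_a: wooden thread spool, 38 mm diameter, 42 mm tall, standing beside the dispenser. Origin: centre of underside
- spool_b: a second such spool, on the dispenser's other side. Origin: centre of underside
- jar: glass jar with white cap, 60 mm diameter, 85 mm tall, behind the dispenser. Origin: centre of underside
- tape: round tape-measure case, 56 mm diameter, 22 mm tall, lying beside the dispenser. Origin: centre of underside
- needlebox: cardboard box 200 x 50 x 25 mm lying on the counter, long along its x. Origin: centre of underside
- cup: white ceramic cup, 70 mm diameter, 70 mm tall. Origin: centre of underside
Mind the look-alikes: they are no part of the job. What is shaped like the hopper but blue or turquoise is not meant.

How it is judged:
On the way:
1. the hopper is fully home over the two pegs, upright, at rest and let go, with the slide still in (horizontal distance between hopper and seat below 0.005 m and z of hopper in the frame of seat between -0.003 and 0.003 m and angle between hopper's own z axis and vertical below 0.05 rad and angle between the y axis of hopper and the y axis of seat, either way round below 0.1 rad and linear speed of hopper below 0.02 m/s and contact force between the fingers and hopper below 0.2 N and value of joint slide below 0.02 m), for 0.2 s.
At the end, for the whole second after the job is handed in: The hopper stands home on the dispenser (underside within 3 mm of the top, within 5 mm of centre, upright, aligned within 0.1 rad, not touched by the fingers), and the fingers hold the slide still (more than 3 N on it) with its pointer within 5 mm of the clip's line (horizontal distance between hopper and seat below 0.005 m and z of hopper in the frame of seat between -0.003 and 0.003 m and angle between hopper's own z axis and vertical below 0.05 rad and angle between the y axis of hopper and the y axis of seat, either way round below 0.1 rad and linear speed of hopper below 0.02 m/s and contact force between the fingers and hopper below 0.2 N and x of pointer in the frame of mark between -0.005 and 0.005 m and velocity of joint slide between -0.01 and 0.01 m/s and contact force between the fingers and slide above 3 N); the arm keeps its last pose, push and grip.
It fails at once if the hopper is tipped by more than 30 degrees (angle between hopper's own z axis and vertical above 0.52 rad).
It fails at once if a bystander (tub, spool, jar, tape measure, needle box or cup) is moved by more than 30 mm (distance of any of tub, spool_a, spool_b, jar, tape, needlebox, cup from where it was at the start of the episode above 0.03 m).
It also fails if it takes over 54 s, if anything falls off the work surface, if the arm or the gripper's body presses on something with over 40 N, if the wrist force passes 120 N, or if a joint passes its speed limit or range.

ROBOT

A 6-joint arm with a two-finger parallel gripper is mounted at the origin on the work surface. World frame = base frame: x ahead of the robot, y to its left, z up, the work surface at z = 0. Lengths are in m, angles in rad, forces in N, time in s.
With the tool pointing down it reaches from about 0.275 to 0.85 m from the base axis. Payload 19 kg.
Tool frame: the origin (TCP) lies midway between the tips of the shut fingers; the grasp point (between the pads) lies 19 mm behind it; z points along the fingers, y is the line along which they close (so a half turn about z gives the same grasp; the last joint's range is limited). The gripper opens to 85 mm and grips with 20 to 120 N. Pads are 22 mm wide; open, the fingers measure 114 mm over their backs; the gripper's body (76 mm by 85 mm) begins 54 mm behind the grasp point. The pads swing forward as they close: fully open they stand 13 mm farther back than shut.
Start: joints at [-0.134, 0.15, 1.437, -0, 1.554, -0.134], TCP at [0.575, -0, 0.231] pointing down, gripper open.
Joint ranges: [-2.8, 2.8], [-0.68, 2.1], [0.12, 2.68], [-1.39, 4.53], [0.16, 2.79], [-2.81, 2.81]. Speed limits (rad/s): [1.89, 1.89, 2.22, 3.01, 3.01, 3.01].

INTERFACE

Orientations are given as a unit quaternion [x, y, z, w].
In Python, from rig import bot gives the robot as it stands. The module is installed in compiled form; this text tells all that it offers.
- The arm moves only by the tool apply_moves, never from a script. Its argument "steps" is a list of rows, each a list of 5 numbers: the shift along the tool's x, y, z in mm, then the turn about the tool's z in degrees, then the closure, from 0 (fully open) to 1 (shut). A call has 1 to 12 rows; each row is the pose to reach, as a shift and turn from the pose commanded when the call began, along the tool's axes at that moment; what a row does not reach only later rows make up. A row lasts 1/12 s, in which the tool goes at most 41.7 mm and 7.16 degrees, less where a joint would pass 70% of its speed; a pose out of reach is approached as far as the arm can. A call with a gripper value outside its range is refused whole. The fingers move at their own pace and stop on an object; "force" is the grip in N (left out, the last holds). Time passes only in rows, so rows that repeat a pose let the fingers close. It gives the time, the measured TCP pose, the force, the opening and the grip force at its end, in the units of the state.
- bot.sense(): the state, without advancing time (a new reading comes with each control period).
- bot.get_image(name): name is "scene" or "side" or "wrist"; returns a dict with "color" (420x560x3 uint8, red, green, blue), "depth" (420x560 float32, m along the optical axis (not along the pixel's ray), 0 where there is no reading), "fx", "fy", "cx", "cy" (pixels), "extrinsics" (4x4, takes a point from camera to world coordinates); the wrist camera has in their place "tool_from_camera" (4x4, takes a point from camera to tool coordinates, whose origin is the TCP and whose axes are the flange's). Camera axes: x right, y down, z forward; pixel columns grow to the right and rows downward; lengths in m; the calibration is good to about 2 mm. A picture is of the moment at which its call begins: read the wrist's pose just before it.
- bot.hand_in(): hands the job in; it is judged then, once.
The state is a dict: "time_s": time; "joint_positions": joint angles; "qd": joint speeds; "joint_torque": joint torques, N m; "eef_pos": TCP position; "eef_rot": TCP orientation; "force": force on the tool from outside, world axes, zero at the start; "torque": the same for the moment, N m; "gripper_width": finger opening in m; "grip_force": force on a finger pad.
Only numpy, scipy, OpenCV 4.12 (cv2) and the standard library are available. Lean on these libraries where they do the work, as an engineer would, in place of code of your own. Each camera call takes 0.05 s, during which the arm holds its last target. There are 200 camera calls.

## Working session

There is one attempt and no reset: what is moved stays moved. The work goes in short steps, Python scripts to look and compute and a tool call to move; the robot and the scene stay as the last step left them, time stands still between calls to the robot, and variables do not carry over. Pictures are saved under pics/ and viewed, at most 10 in all, crops included, and the job is handed in when it is done.

Besides the shell and the picture viewer there is one more tool, called after "Call:" by a JSON object that holds its "op" and its "data", one argument or row to a line. apply_moves: Moves the arm, as the interface text tells. Its arguments: {"type":"object","properties":{"steps":{"type":"array"},"force":{"type":"number"}},"required":["steps"]}

```bash
mkdir -p pics; cat > h.py <<'E'
import numpy as np, cv2, pickle
from scipy.spatial.transform import Rotation as R
from rig import bot
def grab(n):
    s=bot.sense(); im=bot.get_image(n)
    if n=="wrist":
        T=np.eye(4);T[:3,:3]=R.from_quat(s["eef_rot"]).as_matrix();T[:3,3]=s["eef_pos"]
        im["extrinsics"]=T@np.array(im["tool_from_camera"])
    return im
def cloud(im):
    d=im["depth"];v,u=np.mgrid[:d.shape[0],:d.shape[1]]
    P=np.stack([(u-im["cx"])/im["fx"]*d,(v-im["cy"])/im["fy"]*d,d],-1)
    E=np.array(im["extrinsics"]);P=P@E[:3,:3].T+E[:3,3];P[d==0]=np.nan;return P
def ray(im,u,v,z):
    E=np.array(im["extrinsics"]);d=E[:3,:3]@[(u-im["cx"])/im["fx"],(v-im["cy"])/im["fy"],1]
    return E[:3,3]+d*(z-E[2,3])/d[2]
def save(n,im): cv2.imwrite(n,im["color"][:,:,::-1])
E
python3 - <<'E'
from h import *
for n in("scene","side","wrist"):
    im=grab(n);save(f"pics/{n}0.png",im);pickle.dump(im,open(n+"0.pkl","wb"))
    print(n,im["fx"],im["cx"],im["cy"],np.round(im["extrinsics"],3).tolist())
print(bot.sense())
E
```

```text
scene 410.64242057417795 279.8922947156862 205.75500119058407 [[-0.113, 0.594, -0.797, 1.456], [0.993, 0.076, -0.085, 0.039], [0.011, -0.801, -0.599, 0.735], [0.0, 0.0, 0.0, 1.0]]
side 504.4872553585824 282.7870280727683 208.11934963891616 [[0.685, -0.454, 0.57, -0.373], [-0.728, -0.411, 0.548, -0.967], [-0.014, -0.79, -0.612, 1.088], [0.0, 0.0, 0.0, 1.0]]
wrist 330.83655468838253 275.3486091236908 211.28499113778085 [[1.0, -0.001, -0.002, 0.575], [-0.002, -0.959, -0.284, 0.074], [-0.001, 0.284, -0.959, 0.374], [0.0, 0.0, 0.0, 1.0]]
{'time_s': 0.15, 'joint_positions': array([-1.34002840e-01,  1.50857530e-01,  1.43786327e+00,  9.54612492e-06,
        1.55378005e+00, -1.33985639e-01]), 'qd': array([-0.00117683, -0.00093714, -0.00293751,  0.00026081,  0.00031598,
        0.0011438 ]), 'joint_torque': array([ 2.28272773e-03, -7.13383126e+01, -5.71041870e+01, -3.10331814e-05,
        7.20541226e-03, -6.05664604e-05]), 'eef_pos': array([5.74816785e-01, 6.37303179e-06, 2.30832143e-01]), 'eef_rot': array([ 7.07112849e-01,  7.07100568e-01, -2.71528621e-04, -3.64010723e-04]), 'force': array([ 0.07439442,  0.11845158, -0.15261664]), 'torque': array([-0.04330041, -0.02145046, -0.03669061]), 'grip_force': 0.0, 'gripper_width': 0.08559417071497871}
```

View pics/scene0.png

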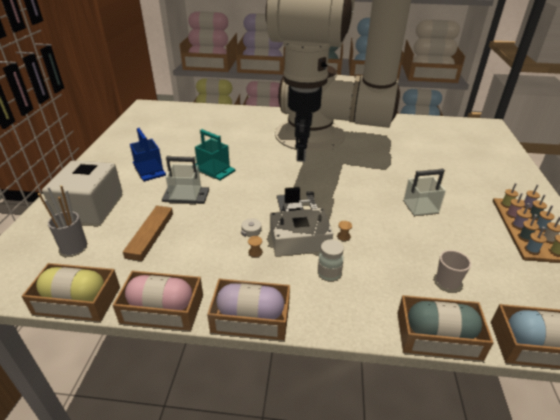

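View pics/side0.png

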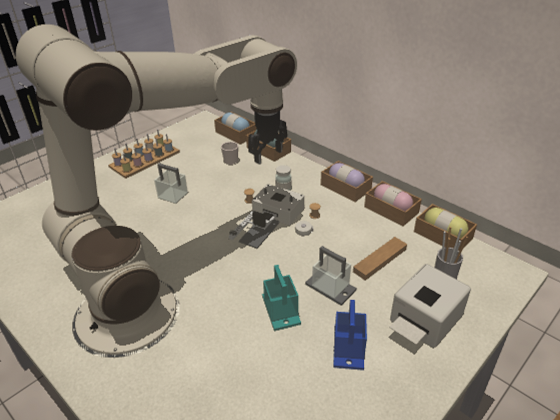

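View pics/wrist0.png

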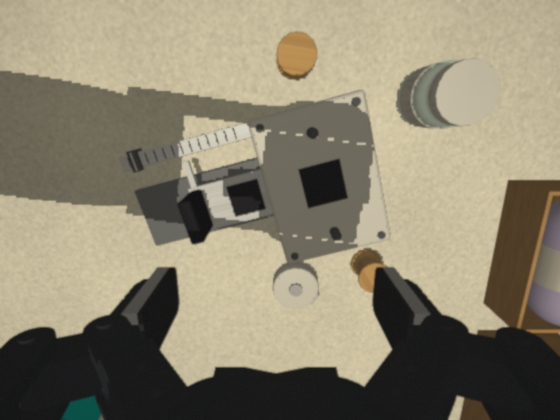

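The wrist view shows the dispenser's pegs at about (313,132) and (335,233), the tab at (195,217) and the clip at (133,160). The real hopper is grey with a foot plate, at side (330,275) and scene (185,180). The plain tub is at side (172,183).

```bash
python3 - <<'E'
from h import *
L=lambda n:pickle.load(open(n+"0.pkl","rb"))
w=L("wrist");P=cloud(w)
for u,v in((313,132),(335,233)): print("peg ray80",ray(w,u,v,.08),"cloud",P[v,u])
m=(abs(P[...,2]-.06)<.006)&(np.arange(560)[None]>230)&(np.arange(420)[:,None]<270)&(np.arange(560)[None]<400)
print("top rect",cv2.minAreaRect((P[m][:,:2]*1000).astype(np.float32)),m.sum(),np.median(P[m][:,2]))
m=(P[...,2]>.066)&(np.arange(560)[None]>230)&(np.arange(560)[None]<400)&(np.arange(420)[:,None]<260)&(np.arange(420)[:,None]>110)
k,l,s,c=cv2.connectedComponentsWithStats(m.astype(np.uint8))
for i in range(1,k):
  if s[i,4]>4: print("pegblob",s[i],c[i],P[l==i].mean(0),P[l==i][:,2].max())
m=(P[...,2]>.072)&(P[...,2]<.085)&(np.arange(560)[None]<225)&(np.arange(560)[None]>170)&(np.arange(420)[:,None]<250)
print("tab",cv2.minAreaRect((P[m][:,:2]*1000).astype(np.float32)),np.median(P[m][:,2]))
for u,v in((133,160),(193,172)):print("pt",P[v,u],ray(w,u,v,.02),ray(w,u,v,.03))
# fixed cams
for n,(u0,u1,v0,v1) in dict(side=(300,365,240,305),scene=(155,212,150,206)).items():
  im=L(n);P=cloud(im);Q=np.full(m.shape,False);Q[v0:v1,u0:u1]=1
  b=Q&(P[...,2]>.118)&(P[...,2]<.145)
  p=P[b];print(n,"bar",b.sum(),p.mean(0),p[:,2].max(),cv2.minAreaRect((p[:,:2]*1000).astype(np.float32)))
  f=Q&(P[...,2]>.005)&(P[...,2]<.016)
  p=P[f];print("plate",f.sum(),p.mean(0),cv2.minAreaRect((p[:,:2]*1000).astype(np.float32)))
  x=im["color"][v0:v1,u0:u1];cv2.imwrite(f"/tmp/{n}.png",cv2.resize(x[:,:,::-1],None,fx=6,fy=6,interpolation=2))
a=cv2.imread("/tmp/side.png");b=cv2.imread("/tmp/scene.png");H=max(a.shape[0],b.shape[0])
pad=lambda x:cv2.copyMakeBorder(x,0,H-x.shape[0],0,0,0)
cv2.imwrite("pics/hop.png",np.hstack([pad(a),pad(b)]))
E
```

```text
peg ray80 [0.60703282 0.05802165 0.08      ] cloud [0.60687676 0.05809758 0.08142759]
peg ray80 [ 0.63069441 -0.03504838  0.08      ] cloud [ 0.6312514  -0.03613306  0.07706416]
top rect ((620.1535034179688, 8.762458801269531), (110.08016204833984, 149.419921875), 14.890026092529297) 16918 0.06098525575985411
pegblob [307 128  12  11 109] [312.34862385 132.82568807] [0.60676536 0.05717715 0.07732468] 0.08288610249286599
pegblob [330 228  12  13 111] [335.58558559 234.27027027] [ 0.6320955  -0.03786273  0.07582274] 0.08173767213359712
tab ((494.84033203125, -24.40960121154785), (14.751302719116211, 43.75984573364258), 15.30463695526123) 0.08054908110633435
pt [0.42288507 0.02621285 0.02160424] [0.42219372 0.02599696 0.02      ] [0.42650325 0.0273427  0.03      ]
pt [0.48072597 0.00982818 0.00154003] [0.48538843 0.01299016 0.02      ] [0.48791414 0.01470305 0.03      ]
side bar 204 [ 0.44041782 -0.37519444  0.1328188 ] 0.14219206448809096 ((419.3376770019531, -419.81439208984375), (226.15133666992188, 53.58656311035156), 60.82319641113281)
plate 371 [ 0.45902594 -0.3740727   0.00970336] ((511.7325744628906, -323.7210693359375), (259.8941345214844, 179.40699768066406), 37.386295318603516)
scene bar 175 [ 0.46536803 -0.35773436  0.13212276] 0.13987291707265703 ((462.78533935546875, -359.3575744628906), (16.900117874145508, 82.96591186523438), 3.0938942432403564)
plate 386 [ 0.44065796 -0.36729806  0.01006161] ((355.1851806640625, -399.725341796875), (310.3805847167969, 188.31996154785156), 6.618570327758789)
```

View pics/hop.png

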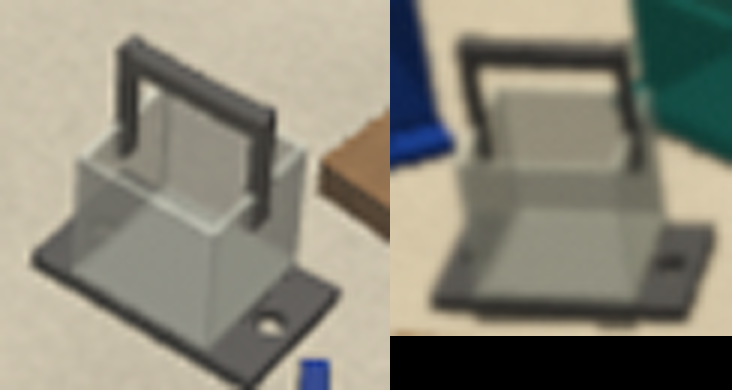

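The crops confirm the grey foot plate with its ear holes and the bail bar running along y. The dispenser measurements agree with each other: seat (0.620, 0.0095), yaw about 14.9°. I'll move the wrist camera over the hopper.

Call:
{"op": "apply_moves", "data": {
  "steps": [
    [-35,-10,0,0,0],
    [-70,-20,0,0,0],
    [-105,-30,0,0,0],
    [-140,-40,0,0,0],
    [-175,-50,0,0,0],
    [-210,-60,0,0,0],
    [-245,-70,0,0,0],
    [-280,-80,0,0,0],
    [-315,-90,0,0,0],
    [-350,-100,0,0,0],
    [-385,-110,0,0,0],
    [-400,-112,0,0,0]
  ],
  "force": 60
}}

```text
time_s: 1.15
eef_pos: [0.4611, -0.4036, 0.2307]
eef_rot: [0.708, 0.706, -0.0, -0.0]
force: [-0.3, -0.2, -0.1]
gripper_width: 0.0853
grip_force: 0.0
```

Call:
{"op": "apply_moves", "data": {
  "steps": [
    [0,0,0,0,0],
    [0,0,0,0,0],
    [0,0,0,0,0]
  ]
}}

```text
time_s: 1.4
eef_pos: [0.4632, -0.3993, 0.2311]
eef_rot: [0.707, 0.707, 0.0, -0.0]
force: [0.5, 0.7, -0.5]
gripper_width: 0.0851
grip_force: 0.0
```

```bash
python3 - <<'E'
from h import *
w=grab("wrist");save("pics/w1.png",w);pickle.dump(w,open("w1.pkl","wb"));P=cloud(w);s=bot.sense();print(s["eef_pos"],s["eef_rot"])
V,U=np.mgrid[:420,:560]
near=(abs(P[...,0]-.463)<.09)&(abs(P[...,1]+.359)<.09)
m=near&(P[...,2]>.125)&(P[...,2]<.145)
print("bar",m.sum(),np.nanmedian(P[m][:,2]),P[m].mean(0),cv2.minAreaRect((P[m][:,:2]*1000).astype(np.float32)),cv2.minAreaRect(np.stack([U[m],V[m]],1).astype(np.float32)))
m=near&(P[...,2]>.004)&(P[...,2]<.016)
print("plate",m.sum(),P[m].mean(0),cv2.minAreaRect((P[m][:,:2]*1000).astype(np.float32)))
E
```

```text
[ 0.46337616 -0.39900917  0.23131622] [ 7.06761790e-01  7.07451593e-01  7.09189727e-05 -1.06372239e-04]
bar 1943 0.13768817383588958 [ 0.46024906 -0.35247489  0.13758839] ((460.3061218261719, -354.4825439453125), (12.009177207946777, 81.96417999267578), 3.0244901180267334) ((271.1671142578125, 152.84165954589844), (116.35464477539062, 17.42823028564453), 87.1375961303711)
plate 4752 [ 0.46225238 -0.34131989  0.01333382] ((487.3387451171875, -353.3396301269531), (129.7872772216797, 130.30918884277344), 3.073878049850464)
```

View pics/w1.png

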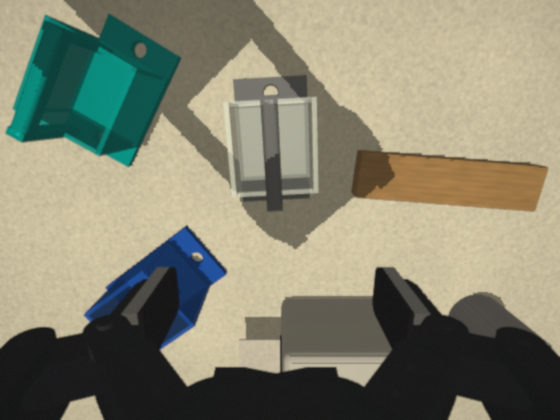

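The wrist view shows the hopper's bar centred at pixel (271,153), with nothing in the finger path. It gives a bar centre of (0.460, -0.3545), top at 0.138 and yaw 3°, which match the given sizes. I'll grasp it.

Call:
{"op": "apply_moves", "data": {
  "steps": [
    [20,-1,0,-1,0],
    [45,-3,5,-3,0],
    [45,-3,30,-3,0],
    [45,-3,55,-3,0],
    [45,-3,80,-3,0],
    [45,-3,100,-3,0],
    [45,-3,112,-3,0],
    [45,-3,119,-3,0],
    [45,-3,119,-3,0],
    [45,-3,119,-3,0.5],
    [45,-3,119,-3,1],
    [45,-3,119,-3,1]
  ],
  "force": 60
}}

```text
time_s: 2.45
eef_pos: [0.4604, -0.3554, 0.1135]
eef_rot: [0.688, 0.725, -0.0, 0.001]
force: [-0.3, -0.0, 0.2]
gripper_width: 0.0515
grip_force: 0.0
```

Call:
{"op": "apply_moves", "data": {
  "steps": [
    [0,0,0,0,1],
    [0,0,0,0,1],
    [0,0,0,0,1],
    [0,0,0,0,1],
    [0,0,0,0,1],
    [0,0,0,0,1]
  ]
}}

```text
time_s: 2.95
eef_pos: [0.4602, -0.3551, 0.1126]
eef_rot: [0.688, 0.725, 0.0, 0.0]
force: [2.0, 0.1, 5.7]
gripper_width: 0.0109
grip_force: 59.4
```

Call:
{"op": "apply_moves", "data": {
  "steps": [
    [0,0,-10,0,1],
    [0,0,-30,0,1],
    [0,0,-50,0,1],
    [0,0,-75,0,1],
    [0,0,-100,0,1],
    [0,0,-115,0,1],
    [0,0,-120,0,1],
    [9,5,-120,0,1],
    [27,14,-120,-1,1],
    [54,27,-120,-2,1],
    [81,41,-120,-3,1],
    [108,54,-120,-4,1]
  ]
}}

```text
time_s: 3.95
eef_pos: [0.5082, -0.2424, 0.2307]
eef_rot: [0.662, 0.749, -0.0, -0.001]
force: [1.1, -0.0, -1.9]
gripper_width: 0.011
grip_force: 58.8
```

Call:
{"op": "apply_moves", "data": {
  "steps": [
    [27,14,0,-1,1],
    [54,27,0,-2,1],
    [81,41,0,-3,1],
    [108,54,0,-4,1],
    [135,68,0,-5,1],
    [162,81,0,-6,1],
    [189,95,0,-7,1],
    [214,108,0,-7.5,1],
    [232,116,0,-8,1],
    [242,122,0,-8,1],
    [247,124,0,-8,1],
    [247,124,0,-8,1]
  ]
}}

```text
time_s: 4.95
eef_pos: [0.6011, 0.0166, 0.2314]
eef_rot: [0.608, 0.794, -0.0, -0.001]
force: [0.8, 0.1, -3.9]
gripper_width: 0.0109
grip_force: 58.8
```

Call:
{"op": "apply_moves", "data": {
  "steps": [
    [0,0,0,0,1],
    [0,0,0,0,1],
    [0,0,0,0,1],
    [0,0,0,0,1],
    [0,0,0,0,1]
  ]
}}

```text
time_s: 5.37
eef_pos: [0.6011, 0.0153, 0.2324]
eef_rot: [0.609, 0.793, -0.0, 0.0]
force: [-0.2, -0.3, -2.6]
gripper_width: 0.0109
grip_force: 58.8
```

```bash
python3 - <<'E'
from h import *
s=bot.sense();r=R.from_quat(s["eef_rot"]).as_matrix();p=s["eef_pos"]
y=np.degrees(np.arctan2(r[1,1],r[0,1]));d=np.array([.6198,.0095,0])-[p[0],p[1],0]
print(p,"yaw",y,"tool dxyz mm",r.T@d*1000,"tilt",r[:,2],s["gripper_width"],s["force"])
w=grab("wrist");pickle.dump(w,open("w2.pkl","wb"))
c=[cv2.resize(w["color"][:,:,::-1],(533,400))]
a=grab("side");pickle.dump(a,open("s2.pkl","wb"));b=cv2.resize(a["color"][110:250,190:330,::-1],(400,400),interpolation=2)
cv2.imwrite("pics/c2.png",np.hstack([cv2.resize(c[0],(400,400)),b]))
E
```

```text
[0.60111679 0.01533542 0.23236373] yaw 14.950923987834328 tool dxyz mm [-1.04579884e+01  1.65452420e+01  4.58673114e-04] tilt [ 2.29931701e-06 -7.12398282e-05 -9.99999997e-01] 0.010933161156025207 [-0.19857611 -0.25717104 -2.64755629]
```

View pics/c2.png

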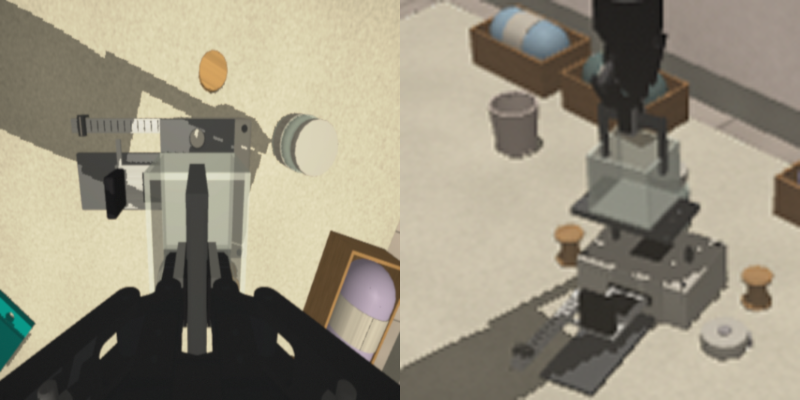

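Left: the hopper is held upright, with its ear hole and a peg near (197,138) in the tile. Right: the hopper is above the housing and short of centre along its front-back axis, as computed. I'll correct that and re-check.

Call:
{"op": "apply_moves", "data": {
  "steps": [
    [-5,8,0,0,1],
    [-10.5,16.5,0,0,1],
    [-10.5,16.5,0,0,1],
    [-10.5,16.5,0,0,1],
    [-10.5,16.5,0,0,1]
  ]
}}

```text
time_s: 5.88
eef_pos: [0.62, 0.01, 0.2319]
eef_rot: [0.609, 0.793, -0.0, -0.0]
force: [-0.2, -0.2, -3.0]
gripper_width: 0.0105
grip_force: 58.8
```

```bash
python3 - <<'E'
from h import *
s=bot.sense();r=R.from_quat(s["eef_rot"]).as_matrix();p=s["eef_pos"]
d=np.array([.6198,.0095,0])-[p[0],p[1],0]
print(p,"tool dxyz mm",r.T@d*1000)
w=grab("wrist");P=cloud(w);V,U=np.mgrid[:420,:560]
Q=(P-[.6198,.0095,0])@np.array([[np.cos(.2605),-np.sin(.2605),0],[np.sin(.2605),np.cos(.2605),0],[0,0,1]])
# bar & plate in seat frame
b=(Q[...,2]>.25)&(Q[...,2]<.275)&(abs(Q[...,0])<.02)&(abs(Q[...,1])<.06)
print("bar x",Q[b][:,0].min(),Q[b][:,0].max(),"y",Q[b][:,1].min(),Q[b][:,1].max(),np.median(Q[b][:,2]))
e=(Q[...,2]>.115)&(Q[...,2]<.145)&(Q[...,1]>.035)&(Q[...,1]<.09)&(abs(Q[...,0])<.06)
print("ear",e.sum(),np.nanmedian(Q[e],0),np.percentile(Q[e],[1,99],axis=0))
u0,v0=U[e].min(),V[e].min();u1,v1=U[e].max(),V[e].max();print(u0,u1,v0,v1)
c=w["color"][max(v0-25,0):v1+10,u0-15:u1+15,::-1];f=min(790/c.shape[1],590/c.shape[0]);print("crop",u0-15,max(v0-25,0),f)
cv2.imwrite("pics/c3.png",cv2.resize(c,None,fx=f,fy=f,interpolation=2));pickle.dump(w,open("w3.pkl","wb"))
E
```

```text
[0.61999283 0.00999796 0.23194283] tool dxyz mm [-4.31128294e-01 -3.15080014e-01  7.51227657e-05]
bar x -0.01850537561537632 0.01961725630071818 y -0.03522673796016131 0.04255140541366838 0.2572444911586849
ear 3663 [0.00082187 0.05328946 0.13030159] [[-0.03666458  0.04095548  0.12822842]
 [ 0.03792903  0.06600087  0.14188372]]
222 329 125 163
crop 207 100 5.766423357664234
```

View pics/c3.png

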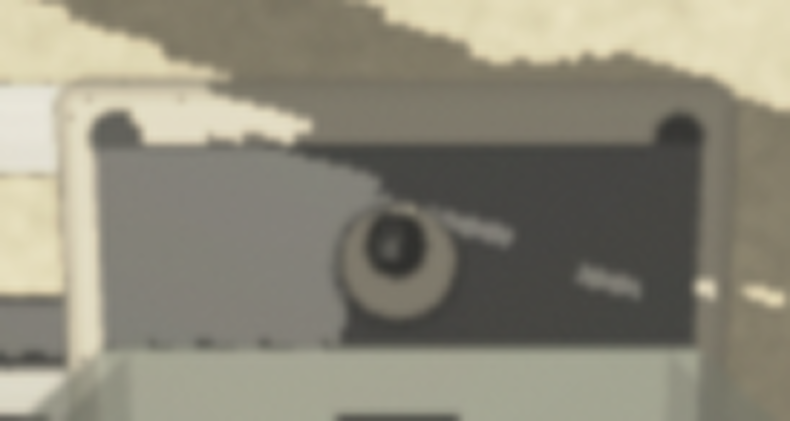

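The peg is centred in x within the ear hole (peg at crop (397,243), hole at (397,262)). The vertical shift is parallax, and the ear edges agree within 1 mm. I'll lower it.

Call:
{"op": "apply_moves", "data": {
  "steps": [
    [-0.6,0,10,0,1],
    [-0.6,0,22,0,1],
    [-0.6,0,32,0,1],
    [-0.6,0,38,0,1],
    [-0.6,0,42,0,1],
    [-0.6,0,46,0,1],
    [-0.6,0,50,0,1],
    [-0.6,0,53,0,1],
    [-0.6,0,56,0,1],
    [-0.6,0,57,0,1],
    [-0.6,0,57,0,1]
  ]
}}

```text
time_s: 6.85
eef_pos: [0.62, 0.0095, 0.1751]
eef_rot: [0.609, 0.793, -0.0, -0.0]
force: [-0.1, -0.4, -1.5]
gripper_width: 0.011
grip_force: 58.8
```

Call:
{"op": "apply_moves", "data": {
  "steps": [
    [0,0,1,0,1],
    [0,0,2,0,1],
    [0,0,2.5,0,1],
    [0,0,2.5,0,1],
    [0,0,2.5,0,1]
  ]
}}

```text
time_s: 7.27
eef_pos: [0.62, 0.0095, 0.1728]
eef_rot: [0.609, 0.793, 0.0, -0.0]
force: [-0.2, 0.3, -2.8]
gripper_width: 0.0108
grip_force: 59.0
```

Call:
{"op": "apply_moves", "data": {
  "steps": [
    [0,0,0.5,0,1],
    [0,0,1,0,1],
    [0,0,1,0,1],
    [0,0,1,0,1]
  ]
}}

```text
time_s: 7.6
eef_pos: [0.6203, 0.0096, 0.1726]
eef_rot: [0.609, 0.793, 0.0, 0.0]
force: [-1.6, 1.7, 5.7]
gripper_width: 0.0108
grip_force: 60.0
```

Contact at the expected height. I'll release and rise.

Call:
{"op": "apply_moves", "data": {
  "steps": [
    [0,0,0,0,0.5],
    [0,0,0,0,0],
    [0,0,0,0,0],
    [0,0,0,0,0],
    [0,0,0,0,0],
    [0,0,0,0,0],
    [0,0,-15,0,0],
    [0,0,-40,0,0],
    [0,0,-65,0,0],
    [0,0,-80,0,0],
    [0,0,-80,0,0],
    [0,0,-80,0,0]
  ]
}}

```text
time_s: 8.6
eef_pos: [0.6202, 0.0095, 0.2522]
eef_rot: [0.609, 0.793, 0.0, 0.0]
force: [-0.4, -0.0, -0.6]
gripper_width: 0.0853
grip_force: 0.0
```

```bash
python3 - <<'E'
from h import *
s=bot.sense();print(s["eef_pos"],s["gripper_width"])
w=grab("wrist");P=cloud(w);pickle.dump(w,open("w4.pkl","wb"))
c,sn=np.cos(.2605),np.sin(.2605)
Q=(P-[.6198,.0095,0])@np.array([[c,-sn,0],[sn,c,0],[0,0,1]])
e=(Q[...,2]>.06)&(Q[...,2]<.08)&(Q[...,1]>.045)&(Q[...,1]<.09)&(abs(Q[...,0])<.06)
print("ear",e.sum(),np.nanmedian(Q[e],0),np.percentile(Q[e],[1,99],axis=0).tolist())
b=(Q[...,2]>.185)&(Q[...,2]<.203)&(abs(Q[...,0])<.03)
print("bar",np.median(Q[b][:,2]),cv2.minAreaRect((Q[b][:,:2]*1000).astype(np.float32)))
save("pics/w4.png",w)
E
```

```text
[0.62023257 0.00946387 0.2522196 ] 0.08527707876223568
ear 2952 [0.00031619 0.05895369 0.07001262] [[-0.051701788371118794, 0.04548160036325237, 0.06007911987272348], [0.05238130410470061, 0.07266934610267746, 0.07745858005509784]]
bar 0.1976966743879209 ((0.9026885032653809, 0.4080009460449219), (11.958314895629883, 82.74495697021484), 0.010595638304948807)
```

View pics/w4.png

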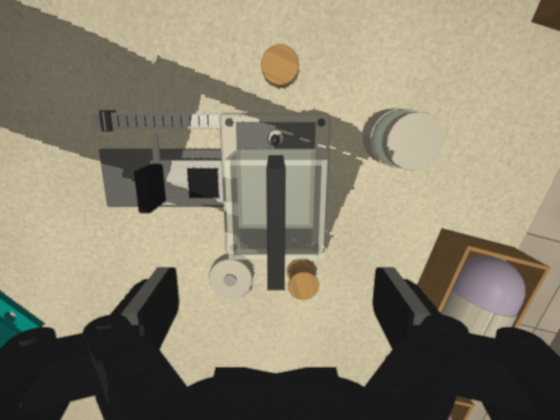

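The hopper is home: bar top 0.1977 (expected 0.197), centred within 1 mm, with the peg showing through the ear hole. Tab at about (150,188), clip at (107,120), pointer at (156,150). Next I'll measure the mark and move over the tab.

Call:
{"op": "apply_moves", "data": {
  "steps": [
    [0,-25,0,0,0],
    [0,-55,0,0,0],
    [0,-85,0,0,0],
    [0,-110,0,0,0],
    [0,-125,0,0,0],
    [0,-130,0,0,0],
    [0,-130,0,0,0],
    [0,-130,0,0,0]
  ]
}}

```text
time_s: 9.32
eef_pos: [0.4948, -0.0241, 0.2513]
eef_rot: [0.609, 0.793, -0.0, -0.0]
force: [0.5, 0.1, 0.7]
gripper_width: 0.0855
grip_force: 0.0
```

```bash
python3 - <<'E'
from h import *
w5=grab("wrist");pickle.dump(w5,open("w5.pkl","wb"));save("pics/w5.png",w5);print(bot.sense()["eef_pos"])
c,sn=np.cos(.2605),np.sin(.2605);M=np.array([[c,-sn,0],[sn,c,0],[0,0,1]])
V,U=np.mgrid[:420,:560]
for n in("wrist0","w4","w5"):
    w=pickle.load(open(n+".pkl","rb"));P=cloud(w);Q=(P-[.6198,.0095,0])@M
    g=w["color"].mean(-1)
    d=(Q[...,2]>.015)&(Q[...,2]<.026)&(abs(Q[...,1]-.066)<.016)&(Q[...,0]<-.15)&(Q[...,0]>-.22)
    print(n,"clip",d.sum(),cv2.minAreaRect((Q[d][:,:2]*1000).astype(np.float32)),np.median(Q[d],0),np.percentile(Q[d][:,0],[3,97]),"px",U[d].mean(),V[d].mean())
    t=(Q[...,2]>.075)&(Q[...,2]<.086)&(abs(Q[...,1])<.03)&(Q[...,0]<-.1)&(Q[...,0]>-.16)
    print(" tab",t.sum(),cv2.minAreaRect((Q[t][:,:2]*1000).astype(np.float32)),np.median(Q[t],0))
    p=(Q[...,2]>.022)&(Q[...,2]<.034)&(Q[...,1]>.03)&(Q[...,1]<.055)&(Q[...,0]<-.1)&(Q[...,0]>-.16)
    print(" ptr",p.sum(),np.median(Q[p],0) if p.any() else "")
E
```

```text
[ 0.495062   -0.02404286  0.25126617]
wrist0 clip 247 ((-175.86668395996094, 62.19697952270508), (23.468164443969727, 38.24324035644531), 71.8783187866211) [-0.18493336  0.06574484  0.02080394] [-0.19073043 -0.18116615] px 134.63562753036436 160.7165991902834
 tab 695 ((-129.55685424804688, -0.6232242584228516), (14.54835319519043, 43.66633224487305), 0.005528572481125593) [-0.12832616  0.00052169  0.08062744]
 ptr 126 [-0.12894937  0.04209008  0.03307919]
w4 clip 254 ((-176.58633422851562, 63.579978942871094), (23.740734100341797, 39.79035568237305), 76.52977752685547) [-0.18477477  0.0663019   0.02077432] [-0.19075125 -0.18090484] px 105.70866141732283 120.46062992125984
 tab 672 ((-129.10836791992188, -0.6946678161621094), (13.889803886413574, 43.481407165527344), 0.3199262022972107) [-0.12792027  0.00051928  0.08066367]
 ptr 121 [-0.12898945  0.04169601  0.03292603]
w5 clip 215 ((-177.7508087158203, 65.6982421875), (22.151748657226562, 27.23065185546875), 89.74248504638672) [-0.185886    0.06628778  0.0208381 ] [-0.19103473 -0.18137331] px 223.62790697674419 120.46511627906976
 tab 638 ((-129.85325622558594, -0.3558235168457031), (13.959943771362305, 43.009403228759766), 0.25334474444389343) [-0.12977059  0.0002522   0.08060599]
 ptr 76 [-0.12983312  0.04054033  0.0332741 ]
```

View pics/w5.png

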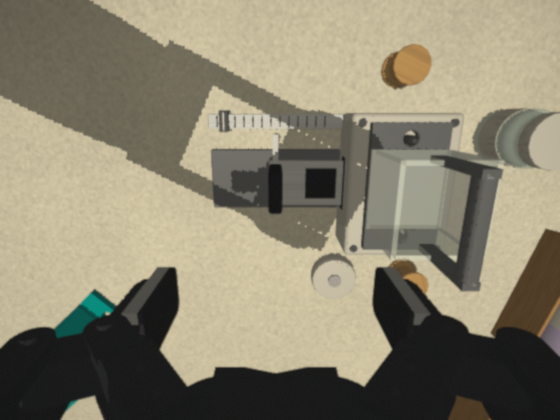

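The clip is at x = -0.186 and the pointer at -0.1295 in the dispenser frame, so about 56.5 mm of pull. The picture shows the tab at (275,188), midway between the fingers and clear of obstacles. I'll descend and grip.

Call:
{"op": "apply_moves", "data": {
  "steps": [
    [0,0,20,0,0],
    [0,0,50,0,0],
    [0,0,80,0,0],
    [0,0,110,0,0],
    [0,0,140,0,0],
    [0,0,165,0,0],
    [0,0,185,0,0],
    [0,0,200,0,0],
    [0,0,208,0,0],
    [0,0,208,0,0],
    [0,0,208,0,0.5],
    [0,0,208,0,1]
  ]
}}

```text
time_s: 10.37
eef_pos: [0.4952, -0.0242, 0.0446]
eef_rot: [0.609, 0.793, 0.0, 0.0]
force: [-0.1, 0.4, 0.0]
gripper_width: 0.0638
grip_force: 0.0
```

Call:
{"op": "apply_moves", "data": {
  "steps": [
    [0,0,0,0,1],
    [0,0,0,0,1],
    [0,0,0,0,1],
    [0,0,0,0,1],
    [0,0,0,0,1],
    [0,0,0,0,1]
  ]
}}

```text
time_s: 10.87
eef_pos: [0.4944, -0.0243, 0.0443]
eef_rot: [0.609, 0.793, -0.0, 0.0]
force: [-4.2, -0.6, 7.0]
gripper_width: 0.0132
grip_force: 59.1
```

Call:
{"op": "apply_moves", "data": {
  "steps": [
    [0,-5,0,0,1],
    [0,-12,0,0,1],
    [0,-20,0,0,1],
    [0,-28,0,0,1],
    [0,-36,0,0,1],
    [0,-44,0,0,1],
    [0,-50,0,0,1],
    [0,-54,0,0,1],
    [0,-56,0,0,1],
    [0,-56.5,0,0,1],
    [0,-56.5,0,0,1],
    [0,-56.5,0,0,1]
  ]
}}

```text
time_s: 11.87
eef_pos: [0.4406, -0.0387, 0.0443]
eef_rot: [0.609, 0.793, 0.001, 0.001]
force: [8.9, 4.2, -1.3]
gripper_width: 0.013
grip_force: 58.7
```

```bash
python3 - <<'E'
from h import *
s=bot.sense();print(s["eef_pos"],s["force"],s["grip_force"],s["gripper_width"])
c,sn=np.cos(.2605),np.sin(.2605);M=np.array([[c,-sn,0],[sn,c,0],[0,0,1]])
print("tcp in seat",(s["eef_pos"]-[.6198,.0095,0])@M)
w=grab("wrist");P=cloud(w);Q=(P-[.6198,.0095,0])@M
d=(Q[...,2]>.015)&(Q[...,2]<.026)&(abs(Q[...,1]-.066)<.012)&(Q[...,0]<-.17)&(Q[...,0]>-.22)
p=(Q[...,2]>.024)&(Q[...,2]<.038)&(Q[...,1]>.03)&(Q[...,1]<.052)&(Q[...,0]<-.16)&(Q[...,0]>-.21)
for m in(d,p):print(m.sum(),np.median(Q[m],0) if m.any() else"",np.percentile(Q[m][:,0],[3,97]) if m.any() else "")
cv2.imwrite("pics/w6.png",w["color"][:,:,::-1])
E
```

```text
[ 0.44064507 -0.03867776  0.04429864] [ 8.85081219  4.15331619 -1.34617943] 58.71785759925842 0.013008492998113927
tcp in seat [-0.18551932 -0.0004085   0.04429864]
991 [-0.18644064  0.06628209  0.02083433] [-0.19128251 -0.1815612 ]
544 [-0.18503389  0.04132886  0.03344295] [-0.18789417 -0.18264204]
```

View pics/w6.png

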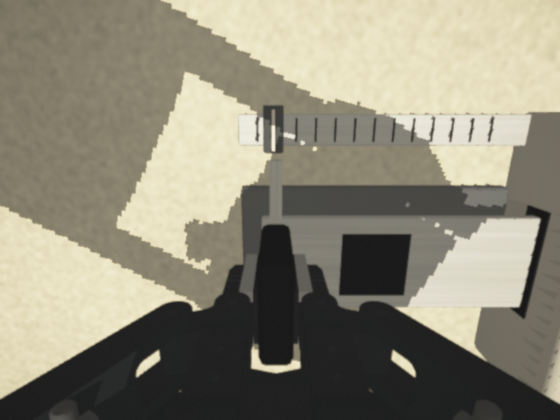

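The picture shows the pointer (276,190) almost level with the clip's line (273,130). It is about 1.2 mm short, so I'll nudge 1 mm, settle and hand in.

Call:
{"op": "apply_moves", "data": {
  "steps": [
    [0,-1,0,0,1],
    [0,-1,0,0,1],
    [0,-1,0,0,1],
    [0,-1,0,0,1],
    [0,-1,0,0,1],
    [0,-1,0,0,1]
  ]
}}

```text
time_s: 12.42
eef_pos: [0.4398, -0.0389, 0.0443]
eef_rot: [0.609, 0.793, 0.001, 0.001]
force: [9.4, 5.5, 0.4]
gripper_width: 0.0133
grip_force: 58.8
```

```bash
python3 - <<'E'
from h import *
c,sn=np.cos(.2605),np.sin(.2605);M=np.array([[c,-sn,0],[sn,c,0],[0,0,1]])
P=cloud(grab("scene"));Q=(P-[.6198,.0095,0])@M
b=(Q[...,2]>.18)&(Q[...,2]<.215)&(abs(Q[...,0])<.03)&(abs(Q[...,1])<.06)
print("bar",b.sum(),Q[b].mean(0),Q[b].max(0))
s=bot.sense();print(s["eef_pos"],s["grip_force"],abs(s["qd"]).max())
print(bot.hand_in())
E
```

```text
bar 235 [ 0.00426234 -0.00589856  0.1929497 ] [0.01060512 0.03653607 0.20093983]
[ 0.43974547 -0.03889505  0.04428452] 58.76353204250336 0.0017579374785289988
the job is handed in; nothing more can be done
None
```

The hopper is home on the pegs and released, the slide is held with its pointer within about 1 mm of the clip's line at 59 N grip, and the job was handed in at about 12.5 s; no verdict came back.

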